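# Strip the spent filters from the bench fume extractor

## Task

Take the spent filters out of the fume extractor. First pull its black service knob straight out until it snaps to its out position, and leave it out while you work; then turn each fitted filter counter-clockwise until its ears are clear of the keepers, lift it straight out and put it in the blue crate. When all filters are in the crate, push the knob fully home again, and do not disturb the other things on the desk.

Things in the scene. Friction and masses are not known exactly. Their poses are not given: they have to be found in the camera images.
- extractor: fume extractor, a fixed white box 280 mm (x) x 350 mm (y), 80 mm high. Origin: centre of its underside; x, y along its sides, z up. In its flat top panel: four filter wells at (x, y) = (-65,-105), (+65,-105), (-65,+25), (+65,+25) mm and the knob at (0,+125) mm. A filter rests in its well by its flange and is locked by two steel keepers over its ears; friction only, no spring
- well0 (a point): centre of the mouth of filter0's well, on the top panel, axes as the extractor's. All wells: round hole 53 mm wide, 60 deep. Keepers on its +x and -x sides, 37 to 55 mm from the axis, 17 mm high, lips 3 mm above the ears
- well1 (a point): the same for filter1. Unlocking, all wells: turn the filter counter-clockwise seen from above; its ears are clear of the keepers once its x axis is 0.8 rad past the extractor's; stop pins (8 mm high) at about 1.2 rad, closed stop at about 0
- well2 (a point): the same for filter2
- well3 (a point): the same for filter3
- knob (a joint): travel of the service knob in m: 0 pushed home (in), 0.025 fully out (up). It slides straight up out of the panel. Over-centre: it snaps to whichever end is nearer (about 5 N of hold at either end plus 2 N friction; about 7 N moves it), so let go beyond half way.
- knob_grip (a point): point on the axis of the black mushroom knob, in the middle of its head: moves with the knob. The head is 40 mm in diameter, from 14 mm below to 12 mm above this point (28 mm above the panel when the knob is home); axis vertical
- filter0: spent filter, one of four alike, grey (any may be absent), 0.18 kg. Origin: centre of underside, z up its axis. White round body 48 mm wide, 0-45 mm up; flange 64 mm wide and two ears (a bar 90 mm along x, 18 along y) 45-53 mm up; upright grip bar 50 mm (x) by 14 mm (y), 53-97 mm up: pinch it across y, 85 mm up.
- filter1: spent filter, one of four alike, grey (any may be absent), 0.18 kg. Origin: centre of underside, z up its axis. White round body 48 mm wide, 0-45 mm up; flange 64 mm wide and two ears (a bar 90 mm along x, 18 along y) 45-53 mm up; upright grip bar 50 mm (x) by 14 mm (y), 53-97 mm up: pinch it across y, 85 mm up.
- filter2: spent filter, one of four alike, grey (any may be absent), 0.18 kg. Origin: centre of underside, z up its axis. White round body 48 mm wide, 0-45 mm up; flange 64 mm wide and two ears (a bar 90 mm along x, 18 along y) 45-53 mm up; upright grip bar 50 mm (x) by 14 mm (y), 53-97 mm up: pinch it across y, 85 mm up.
- filter3: spent filter, one of four alike, grey (any may be absent), 0.18 kg. Origin: centre of underside, z up its axis. White round body 48 mm wide, 0-45 mm up; flange 64 mm wide and two ears (a bar 90 mm along x, 18 along y) 45-53 mm up; upright grip bar 50 mm (x) by 14 mm (y), 53-97 mm up: pinch it across y, 85 mm up.
- filter0_mid (a point): point on the axis of filter 0, 45 mm above its origin (underside of the flange); axes as the filter's. At the start it is locked in well0: this point level with the panel, its x axis 0 to 0.15 rad counter-clockwise of the extractor's
- filter1_mid (a point): point on the axis of filter 1, 45 mm above its origin (underside of the flange); axes as the filter's. At the start it is locked in well1: this point level with the panel, its x axis 0 to 0.15 rad counter-clockwise of the extractor's
- filter2_mid (a point): point on the axis of filter 2, 45 mm above its origin (underside of the flange); axes as the filter's. At the start it is locked in well2: this point level with the panel, its x axis 0 to 0.15 rad counter-clockwise of the extractor's
- filter3_mid (a point): point on the axis of filter 3, 45 mm above its origin (underside of the flange); axes as the filter's. At the start it is locked in well3: this point level with the panel, its x axis 0 to 0.15 rad counter-clockwise of the extractor's
- crate: loose open blue plastic crate, 260 mm (x) x 280 mm (y) x 60 mm high, walls and floor 5 mm, 0.9 kg. Origin: centre of its underside; z up.
- pen_pot: bystander: dark pen pot, 80 mm in diameter, 100 mm high, origin at centre of underside
- phone: bystander: phone lying flat, 75 x 150 x 9 mm, origin at centre of underside
- spool_ring: bystander: red plastic ring lying flat, 84 mm in diameter, 18 mm high, origin at centre of underside
- bottle: bystander: clear bottle, 66 mm in diameter, 200 mm high, origin at centre of underside
Not all that is in view belongs to the job. Leave any green or yellow look-alike of the filter1 alone.

How it is judged:
By the outcome, as a careful person would: the job done as asked, in the order asked, and still so for the second after the job is handed in, with the robot touching nothing.
Of filter0, filter1, filter2, filter3 only 3 to 4 are there at a start; the rules pass over those that are not, and their reading is None.
At some moment in a run one of crate may be knocked a few centimetres aside while the robot is not near it.
Once in a run the grip may slacken for a moment while it holds something.
It also fails if it takes over 210 s, if anything falls off the work surface, if the arm or the gripper's body presses on something with over 40 N, if the wrist force passes 120 N, or if a joint passes its speed limit or range.

## Robot

A 6-joint arm with a two-finger parallel gripper is mounted at the origin on the work surface. World frame = base frame: x ahead of the robot, y to its left, z up, the work surface at z = 0. Lengths are in m, angles in rad, forces in N, time in s.
With the tool pointing down it reaches from about 0.35 to 0.975 m from the base axis. Payload 4.9 kg.
Tool frame: the origin (TCP) lies midway between the tips of the shut fingers; the grasp point (between the pads) lies 19 mm behind it; z points along the fingers, y is the direction in which the jaws open and shut (so a half turn about z gives the same grasp; the last joint's range is limited). The gripper opens to 85 mm and grips with 20 to 120 N. Pads are 22 mm wide; open, the fingers measure 114 mm over their backs; the gripper's body (76 mm by 85 mm) begins 54 mm behind the grasp point. The pads swing forward as they close: fully open they stand 13 mm farther back than shut.
Start: joints at [1.165, 0.053, 1.613, -0, 1.476, -0.119], TCP at [0.177, 0.599, 0.231] pointing down, gripper open.
Joint ranges: [-3.01, 3.01], [-1.01, 2.22], [0.06, 2.58], [-1.02, 4.17], [0.09, 2.62], [-3.14, 3.14]. Speed limits (rad/s): [2.57, 2.57, 3.14, 3.14, 3.14, 3.14].

## Interface

Orientations are given as a unit quaternion [w, x, y, z].
In Python, from plant import state, grab_frame, camera_params, job_done, boxes_of gives the robot as it stands.
- The arm moves only by the tool step_arm, never from a script. Its argument "steps" is a list of rows, each a list of 4 numbers: the shift along the tool's x, y, z in mm, then the turn about the tool's z in degrees. A call has 1 to 8 rows; each row shifts and turns the pose as measured when the row begins, along the tool's axes as they then stand; what a row does not reach is not made up. A row lasts 1/10 s, in which the tool goes at most 50 mm and 8.59 degrees, less where a joint would pass 70% of its speed; a pose out of reach is approached as far as the arm can. A call is refused whole if a number of a shift passes 50 or a number of a turn 8.59, either way. A call with a gripper value outside its range is refused whole. "claw" is the opening in per cent of the stroke, from 0 (shut) to 100 (fully open), set as the call begins (left out, the last holds). The fingers move at their own pace and stop on an object; the grip force is fixed at half the most. Time passes only in rows, so rows that do not move let the fingers close. It gives the time, the measured TCP pose, the force and the opening at its end, in the units of the state.
- state(): the state, without advancing time (a new reading comes with each control period).
- grab_frame(name): name is "scene" or "top" or "wrist"; returns (picture, depth): 480x640x3 uint8, red, green, blue; 480x640 float32, m along the optical axis (not along the pixel's ray), 0 where there is no reading.
- camera_params(name): a dict with "mtx" (3x3 intrinsics, pixels), "extrinsics" (4x4, takes a point from camera to world coordinates); the wrist camera has in their place "T_tool_cam" (4x4, takes a point from camera to tool coordinates, whose origin is the TCP and whose axes are the flange's). Camera axes: x right, y down, z forward; pixel columns grow to the right and rows downward; lengths in m; the calibration is good to about 2 mm. A picture is of the moment at which its call begins: read the wrist's pose just before it. camera_params takes no time and is no camera call.
- job_done(): hands the job in, once; it reports no verdict.
Trained networks look in the newest picture that a camera, given by its name, has taken for a name from the list of things; names that differ only in an ending like _2 or _b are one class to them, and where a whole thing is asked for, a point or a joint stands for the part that bears it (a point fixed in the world has none). Each returns a list of dicts, best first, with "p" (0 to 1); they miss things now and then, are a little off and sometimes report something else, mostly with a low value. They report only what shows in the picture. A call takes as long as a camera call. They do not tell look-alikes from the thing itself.
- boxes_of(camera, label): "box" ([left, top, width, height] in pixels, round what is visible of it).
The state is a dict: "time": time; "joint_pos": joint angles; "joint_vel": joint speeds; "joint_efforts": joint torques, N m; "tool_pos": TCP position; "tool_rot": TCP orientation; "contact_force": force on the tool from outside, world axes, zero at the start; "ft_torque": the same for the moment, N m; "gripper_width": opening from 0.0 (shut) to 1.0 (fully open).
Only numpy, scipy, OpenCV 4.12 (cv2) and the standard library are available. Lean on these libraries where they do the work, as an engineer would, in place of code of your own. Each camera call takes 0.05 s, during which the arm holds its last target. There are 200 camera calls.

## Working session

There is one attempt and no reset: what is moved stays moved. The work goes in short steps, Python scripts to look and compute and a tool call to move; the robot and the scene stay as the last step left them, time stands still between calls to the robot, and variables do not carry over. Pictures are saved under pics/ and viewed, about 12 in all and at most 16, crops included, and the job is handed in when it is done.

Besides the shell and the picture viewer there is one more tool, called by a JSON object that holds its "op" and its "data", one argument or row to a line. step_arm: Moves the arm, as the interface text tells. Its arguments: {"type":"object","properties":{"steps":{"type":"array"},"claw":{"type":"number"}},"required":["steps"]}

```bash
mkdir -p pics; ls; python3 - <<'E'
from plant import *
import cv2,numpy as np
s=state(); print(s)
for n in ("scene","top"):
    im,d=grab_frame(n); cv2.imwrite(f"pics/{n}0.png",im[:,:,::-1]); np.save(f"pics/{n}0.npy",d)
    p=camera_params(n); print(n,p)
for l in ("extractor","crate","filter0","knob","phone","bottle","pen_pot","spool_ring"):
    print(l,[(b["box"],round(b["p"],2)) for b in boxes_of("top",l)])
print(camera_params("wrist"))
E
```

```text
pics
{'time': 0.0, 'joint_pos': array([ 1.16501549e+00,  5.33595874e-02,  1.61429225e+00,  5.58868103e-06,
        1.47596593e+00, -1.19010311e-01]), 'joint_vel': array([ 0.00088338, -0.00084827,  0.00035701, -0.00031513, -0.00086141,
        0.00128707]), 'joint_efforts': array([-2.10540944e-03, -3.93676364e+01, -3.70172346e+01, -1.84376822e-04,
        7.01161829e-03,  7.47209356e-06]), 'tool_pos': array([0.17654578, 0.59890828, 0.23006236]), 'tool_rot': array([-2.65337480e-04,  1.42894640e-01,  9.89737388e-01, -9.77173606e-04]), 'contact_force': array([0.57220965, 0.2021396 , 0.04710468]), 'ft_torque': array([ 0.02381042, -0.01783695,  0.02231791]), 'gripper_width': 0.9969554322707734}
scene {'mtx': array([[542.1371089 ,   0.        , 325.91890753],
       [  0.        , 542.1371089 , 242.64731961],
       [  0.        ,   0.        ,   1.        ]]), 'extrinsics': array([[ 0.73213324,  0.38446382, -0.56228861,  1.27503981],
       [ 0.68091461, -0.43530462,  0.58895261, -0.79387186],
       [-0.01833586, -0.81406232, -0.58048802,  0.86000381],
       [ 0.        ,  0.        ,  0
[... 1064 characters left out ...]
0.1, 24.6, 31.7], 0.94), ([254.0, 240.8, 28.1, 28.9], 0.49), ([329.7, 191.8, 111.5, 101.9], 0.2)]
spool_ring [([491.0, 269.5, 31.2, 33.5], 0.76), ([221.6, 142.8, 55.4, 30.1], 0.18)]
{'mtx': array([[389.21145279,   0.        , 317.8600984 ],
       [  0.        , 389.21145279, 241.74043771],
       [  0.        ,   0.        ,   1.        ]]), 'T_tool_cam': array([[ 1.78053241e-03, -9.57004333e-01, -2.90068159e-01,
         7.40231669e-02],
       [ 9.99998004e-01,  1.44102981e-03,  1.38400949e-03,
        -6.83370168e-04],
       [-9.06506217e-04, -2.90070044e-01,  9.57004988e-01,
        -1.41538688e-01],
       [ 0.00000000e+00,  0.00000000e+00,  0.00000000e+00,
         1.00000000e+00]])}
```

```bash
python3 - <<'E'
import cv2
a=cv2.imread("pics/top0.png")[110:370,50:530]; cv2.imwrite("pics/topc.png",cv2.resize(a,(800,433),interpolation=3))
E
```

```text
(no output)
```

View pics/topc.png

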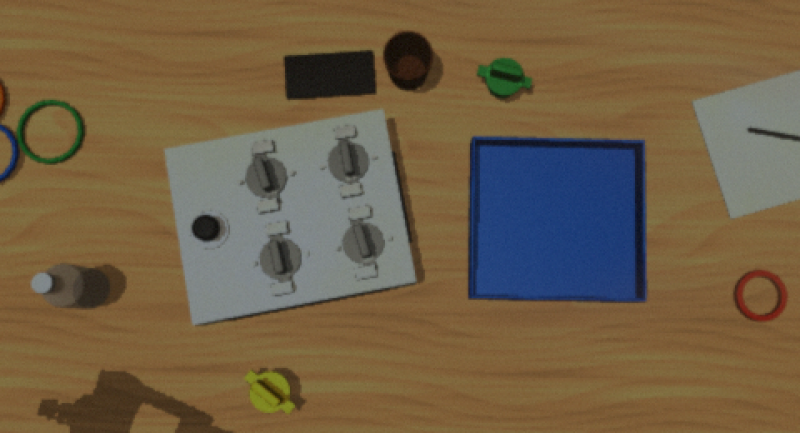

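View pics/scene0.png

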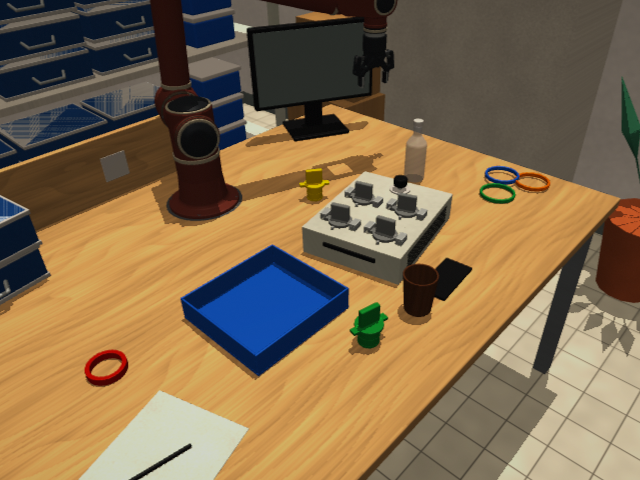

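Four grey filters are fitted (crop: about (265,178), (348,160), (281,257), (364,242)). The knob is at (207,228), and green and yellow look-alikes stand off the box. Next I'll measure.

```bash
cat > h.py <<'E'
from plant import *
import cv2,numpy as np
from scipy.spatial.transform import Rotation as R
def T_cam(n):
    p=camera_params(n)
    if n!="wrist": return p["mtx"],p["extrinsics"]
    s=state(); T=np.eye(4); T[:3,:3]=R.from_quat(s["tool_rot"],scalar_first=True).as_matrix(); T[:3,3]=s["tool_pos"]
    return p["mtx"],T@p["T_tool_cam"]
def cloud(n,save=None):
    K,T=T_cam(n); im,d=grab_frame(n)
    v,u=np.mgrid[:480,:640]
    P=np.stack([(u-K[0,2])/K[0,0]*d,(v-K[1,2])/K[1,1]*d,d],-1)@T[:3,:3].T+T[:3,3]
    P[d==0]=np.nan
    if save: cv2.imwrite(f"pics/{save}.png",im[:,:,::-1])
    return im,P
def to(x,y,z,yaw=None):
    """shift mm in tool axes, turn deg about tool z, to bring TCP to x,y,z with tool y at yaw (world, mod pi)"""
    s=state(); M=R.from_quat(s["tool_rot"],scalar_first=True).as_matrix()
    d=M.T@(np.array([x,y,z])-s["tool_pos"])*1000
    cy=np.arctan2(M[1,1],M[0,1]); t=0
    if yaw is not None: t=-np.degrees((yaw-cy+np.pi/2)%np.pi-np.pi/2)
    print("shift",d.round(1),"turn",round(t,1),"tooly yaw",round(cy,3),"tilt",M[:2,2].round(3),"j6",s["joint_pos"][5].round(2))
def rect(pts):
    (c,sz,a)=cv2.minAreaRect(np.float32(pts*1000)); return np.round(c,1),np.round(sz,1),round(a,2)
def comps(P,m,minn=15):
    n,L,st,_=cv2.connectedComponentsWithStats(m.astype(np.uint8))
    return [P[L==i] for i in range(1,n) if st[i,4]>=minn]
def crate(save=None):
    im,P=cloud("top",save); i=im.astype(int)
    m=(i[...,2]>i[...,0]*1.6)&(i[...,2]>50)&(P[...,2]<.075)&(P[...,2]>-.01)&(P[...,1]<.2)
    c=max(comps(P,m),key=len); r=rect(c[:,:2]); print("crate",r,len(c)); return r
E
python3 - <<'E'
from h import *
im,P=cloud("top")
z=P[...,2]
m=(z>.07)&(z<.09)
c=max(comps(P,m),key=len); print("panel",rect(c[:,:2]),len(c),np.median(c[:,2]))
m=(z>.1)&(z<.145)
for c in comps(P,m,8): print("hi",rect(c[:,:2]),len(c),c[:,2].max().round(3),c.mean(0).round(3))
crate()
for (x,y,w,h) in ((164.9,241,19.4,13.1),(70,270,46,23),(222,142,55,31),(284,130,25,32)):
    q=P[int(y+h/2),int(x+w/2)]; print(q.round(3))
E
```

```text
panel (array([519.1, 211.8]), array([282.6, 351.3]), 11.79) 12447 0.08090785521243182
hi (array([799.4,  57.6]), array([ 4.2, 15.2]), 46.2) 9 0.105 [0.799 0.058 0.102]
hi (array([603.4, 121.4]), array([48.5, 14. ]), 12.05) 123 0.14 [0.602 0.121 0.129]
hi (array([578.1, 248.7]), array([51.6, 14.1]), 20.0) 139 0.142 [0.576 0.247 0.128]
hi (array([535.8, 230.5]), array([13.3,  5.3]), 3.2) 8 0.103 [0.536 0.23  0.101]
hi (array([493., 332.]), array([39.3, 37.5]), 47.28) 208 0.127 [0.493 0.331 0.119]
hi (array([476.6,  94.9]), array([49. , 14.1]), 18.97) 117 0.139 [0.476 0.094 0.131]
hi (array([450.5, 221.7]), array([49.3, 14.8]), 15.23) 141 0.137 [0.45  0.221 0.128]
hi (array([402.3, 533.9]), array([57.3, 64.2]), 76.72) 404 0.145 [0.402 0.525 0.129]
hi (array([247.7, 232.2]), array([14.9,  8.1]), 13.91) 9 0.107 [0.247 0.232 0.102]
hi (array([41.3, 47.2]), array([ 4.8, 45.1]), 49.37) 41 0.145 [0.045 0.045 0.121]
hi (array([  22.3, -572.8]), array([ 75.5, 220.3]), 29.09) 878 0.145 [ 0.021 -0.57   0.125]
hi (array([  52.3, -735.8]), array([  9.6, 101.3]), 6.03) 224 0.145 [ 0.053 -0.741  0.122]
hi (array([-60.8, 693.7]), array([35.4,  6.3]), 63.85) 77 0.145 [-0.06   0.694  0.129]
crate (array([ 525.2, -213.3]), array([279.6, 260.5]), 89.68) 9513
[0.493 0.33  0.115]
[0.403 0.518 0.142]
[0.76  0.158 0.006]
[0.793 0.027 0.01 ]
```

```bash
python3 -c "
from h import *
to(.493,.333,.24,1.78)"
```

```text
shift [-378.7 -166.1   -8.7] turn -28.4 tooly yaw 1.284 tilt [0. 0.] j6 -0.12
```

{"op": "step_arm", "data": {
  "steps": [
    [-38,-17,-3,0],
    [-38,-17,-3,0],
    [-38,-17,-3,0],
    [-38,-17,0,0],
    [-38,-17,0,0],
    [-38,-17,0,0],
    [-38,-17,0,0],
    [-38,-17,0,0]
  ],
  "claw": 100
}}

```text
time: 1.4
tool_pos: [0.4355, 0.3796, 0.2416]
tool_rot: [0.001, 0.138, 0.99, 0.002]
contact_force: [1.2, 0.4, -0.3]
gripper_width: 0.994
```

{"op": "step_arm", "data": {
  "steps": [
    [-38,-17,0,0],
    [-38,-17,0,0],
    [0,0,0,-8],
    [0,0,0,-8],
    [0,0,0,-8],
    [0,0,0,-4.4],
    [0,0,0,0]
  ]
}}

```text
time: 2.1
tool_pos: [0.5071, 0.3179, 0.2423]
tool_rot: [0.002, -0.114, 0.993, 0.001]
contact_force: [-0.4, 0.5, -0.1]
gripper_width: 0.999
```

```bash
python3 -c "
from h import *
to(.493,.333,.13,1.78)
im,P=cloud('wrist','w1')
m=(P[...,2]>.1)&(P[...,2]<.15)
for c in comps(P,m,60): print(rect(c[:,:2]),len(c),c[:,2].max(),np.median(c[:,2]))
"
```

```text
shift [ 10.9  17.6 112.2] turn 1.1 tooly yaw 1.8 tilt [0.004 0.003] j6 -1.36
(array([476.3, 102. ]), array([49.9,  5.9]), 17.38) 1947 0.130480612236961 0.11183114706134328
(array([451.3, 223.5]), array([50. , 14.7]), 15.13) 2687 0.13304794509114098 0.12994808426510013
(array([412. , 519.2]), array([61.5, 22.6]), 24.16) 2091 0.1278522053182285 0.11293239376906711
(array([493.9, 334.2]), array([39.3, 38.7]), 1.48) 2479 0.12090971155650915 0.11836587466253745
(array([604.9, 123.7]), array([50.3, 15.3]), 12.75) 3125 0.13258848224792785 0.1238876448827983
(array([577.8, 250.2]), array([49.8, 14.8]), 20.22) 1980 0.13279711617892237 0.1288404548828455
```

View pics/w1.png

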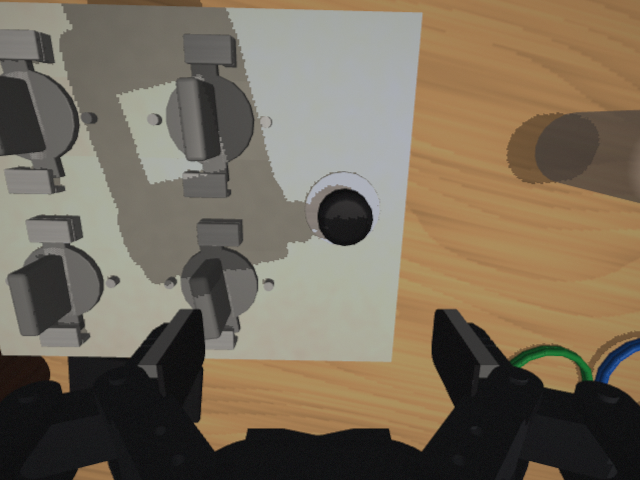

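{"op": "step_arm", "data": {
  "steps": [
    [5,9,20,1],
    [5,9.5,30,0],
    [0,0,40,0],
    [0,0,20,0],
    [0,0,0,0]
  ]
}}

```text
time: 2.65
tool_pos: [0.495, 0.3362, 0.132]
tool_rot: [0.005, -0.1, 0.995, 0.003]
contact_force: [0.3, 0.4, 0.1]
gripper_width: 1.001
```

```bash
python3 -c "
from h import *
to(.494,.334,.087,1.78)"
```

```text
shift [ 1.9 -2.1 45. ] turn -0.5 tooly yaw 1.772 tilt [0.01  0.006] j6 -1.3
```

{"op": "step_arm", "data": {
  "steps": [
    [2,-2,20,0],
    [0,0,20,0],
    [0,0,5,0],
    [0,0,0,0]
  ]
}}

```text
time: 3.05
tool_pos: [0.4962, 0.3356, 0.0908]
tool_rot: [0.008, -0.098, 0.995, 0.004]
contact_force: [1.2, 0.2, -0.5]
gripper_width: 0.997
```

{"op": "step_arm", "data": {
  "steps": [
    [0,0,0,0],
    [0,0,0,0],
    [0,0,0,0],
    [0,0,0,0],
    [0,0,0,0],
    [0,0,0,0]
  ],
  "claw": 0
}}

```text
time: 3.65
tool_pos: [0.4987, 0.336, 0.0962]
tool_rot: [0.011, -0.098, 0.995, 0.004]
contact_force: [0.0, -1.2, -0.9]
gripper_width: 0.438
```

{"op": "step_arm", "data": {
  "steps": [
    [0,0,0,0],
    [0,0,0,0],
    [0,0,0,0]
  ]
}}

```text
time: 3.95
tool_pos: [0.4987, 0.3361, 0.0962]
tool_rot: [0.011, -0.098, 0.995, 0.004]
contact_force: [0.6, -0.8, 0.2]
gripper_width: 0.441
```

{"op": "step_arm", "data": {
  "steps": [
    [0,0,0,0],
    [0,0,0,0],
    [0,0,0,0],
    [5,-2,0,0],
    [0,0,8,0],
    [0,0,2,0]
  ],
  "claw": 75
}}

```text
time: 4.55
tool_pos: [0.4948, 0.3342, 0.0867]
tool_rot: [0.013, -0.098, 0.995, 0.005]
contact_force: [0.9, 0.6, -0.7]
gripper_width: 0.748
```

```bash
python3 -c "
from h import *
to(.494,.334,.087,1.78)"
```

```text
shift [ 0.8 -0.  -0.3] turn -0.7 tooly yaw 1.767 tilt [0.024 0.013] j6 -1.3
```

{"op": "step_arm", "data": {
  "steps": [
    [0,0,0,0],
    [0,0,0,0],
    [0,0,0,0],
    [0,0,0,0],
    [0,0,0,0]
  ],
  "claw": 0
}}

```text
time: 5.05
tool_pos: [0.4941, 0.3353, 0.0866]
tool_rot: [0.012, -0.098, 0.995, 0.006]
contact_force: [-0.4, 0.5, 0.0]
gripper_width: 0.444
```

{"op": "step_arm", "data": {
  "steps": [
    [0,0,-8,0],
    [0,0,-8,0],
    [0,0,-8,0],
    [0,0,-5,0],
    [0,0,-5,0],
    [0,0,0,0]
  ]
}}

```text
time: 5.65
tool_pos: [0.4942, 0.3353, 0.1115]
tool_rot: [0.015, -0.098, 0.995, 0.008]
contact_force: [-0.8, 0.7, 6.3]
gripper_width: 0.441
```

{"op": "step_arm", "data": {
  "steps": [
    [0,0,0,0],
    [0,0,0,0],
    [0,0,0,0],
    [0,0,0,0],
    [0,0,0,0],
    [0,0,-30,0],
    [0,0,-45,0],
    [0,0,-45,0]
  ],
  "claw": 100
}}

```text
time: 6.45
tool_pos: [0.4861, 0.3299, 0.2271]
tool_rot: [0.006, -0.097, 0.995, 0.004]
contact_force: [0.7, -0.2, 0.9]
gripper_width: 1.0
```

```bash
python3 -c "
from h import *
im,P=cloud('wrist','w2')
m=(P[...,2]>.1)&(P[...,2]<.155)
for c in comps(P,m,60): print(rect(c[:,:2]),len(c),c[:,2].max(),np.median(c[:,2]))
print('f3');to(.578,.250,.20,np.radians(110.2))
"
```

```text
(array([451.3, 224. ]), array([50. , 14.3]), 14.84) 3174 0.13337507447799485 0.1295852435277629
(array([406.7, 518.4]), array([62. , 24.1]), 10.79) 3513 0.13406615693429325 0.11828922968430228
(array([493.6, 334.4]), array([39.1, 38.9]), 10.65) 3264 0.14593532334324721 0.14341625188342427
(array([557.7, 244.8]), array([17. , 10.6]), 81.79) 444 0.13222973528264576 0.11521114741368463
(array([604.1, 126.3]), array([50.7, 14.1]), 18.09) 2367 0.13292176078638443 0.1164037337146624
f3
shift [-69.7 -97.8  38.3] turn -9.0 tooly yaw 1.766 tilt [0.024 0.016] j6 -1.3
```

{"op": "step_arm", "data": {
  "steps": [
    [-24,-33,0,0],
    [-24,-33,0,0],
    [-24,-33,0,0],
    [0,0,15,-5],
    [0,0,10,-4],
    [0,0,0,0]
  ]
}}

```text
time: 7.1
tool_pos: [0.5873, 0.2475, 0.2222]
tool_rot: [0.021, -0.179, 0.984, 0.007]
contact_force: [-0.1, -0.9, -0.2]
gripper_width: 0.994
```

```bash
python3 -c "
from h import *
to(.578,.250,.102,np.radians(110.2))
"
```

```text
shift [ 13.1   4.9 119.8] turn 0.4 tooly yaw 1.93 tilt [0.039 0.022] j6 -1.65
```

{"op": "step_arm", "data": {
  "steps": [
    [7,3,25,0],
    [6,2,25,0],
    [0,0,25,0],
    [0,0,0,0]
  ]
}}

```text
time: 7.5
tool_pos: [0.5771, 0.2502, 0.148]
tool_rot: [0.024, -0.176, 0.984, 0.008]
contact_force: [-0.4, -0.4, -1.0]
gripper_width: 1.001
```

```bash
python3 -c "
from h import *
to(.578,.250,.102,np.radians(110.2))
"
```

```text
shift [ 1.5 -0.9 46. ] turn 0.1 tooly yaw 1.925 tilt [0.044 0.023] j6 -1.64
```

{"op": "step_arm", "data": {
  "steps": [
    [1.5,-1,20,0],
    [0,0,20,0],
    [0,0,5,0],
    [0,0,0,0]
  ]
}}

```text
time: 7.9
tool_pos: [0.5808, 0.2518, 0.1087]
tool_rot: [0.027, -0.175, 0.984, 0.008]
contact_force: [1.1, -0.3, -1.1]
gripper_width: 1.002
```

```bash
python3 -c "
from h import *
to(.578,.250,.102,np.radians(110.2))
"
```

```text
shift [ 3.6 -0.8  6.5] turn -0.0 tooly yaw 1.923 tilt [0.051 0.026] j6 -1.64
```

{"op": "step_arm", "data": {
  "steps": [
    [0,0,-45,0],
    [0,0,-45,0],
    [0,0,-45,0],
    [0,0,-10,0]
  ]
}}

```text
time: 8.3
tool_pos: [0.573, 0.2483, 0.2623]
tool_rot: [0.028, -0.174, 0.984, 0.008]
contact_force: [0.3, 0.6, 0.2]
gripper_width: 1.003
```

```bash
python3 -c "
from h import *
to(.578,.250,.102,np.radians(110.2))
grab_frame('top')
to(.578,.250,.102,np.radians(110.2))
"
```

```text
shift [  3.9  -1.2 160.4] turn -0.1 tooly yaw 1.921 tilt [0.052 0.026] j6 -1.64
shift [  3.8  -1.2 160.1] turn -0.1 tooly yaw 1.921 tilt [0.052 0.026] j6 -1.64
```

{"op": "step_arm", "data": {
  "steps": [
    [0,0,0,0],
    [0,0,0,0],
    [0,0,0,0],
    [0,0,0,0],
    [0,0,0,0],
    [0,0,0,0],
    [0,0,0,0],
    [0,0,0,0]
  ]
}}

```text
time: 9.15
tool_pos: [0.5703, 0.2476, 0.2548]
tool_rot: [0.022, -0.174, 0.984, 0.008]
contact_force: [0.1, -0.5, 0.4]
gripper_width: 1.002
```

```bash
python3 -c "
from h import *
to(.578,.250,.102,np.radians(110.2)); print(state()['joint_pos'].round(4),state()['joint_vel'].round(4),state()['tool_pos'])
"
```

```text
shift [ -0.9  -1.5 153. ] turn -0.1 tooly yaw 1.921 tilt [0.041 0.023] j6 -1.64
[ 2.8530e-01  1.4000e-03  1.6266e+00  1.0400e-02  1.4675e+00 -1.6363e+00] [ 0.0006  0.0032  0.0037  0.0006 -0.0011  0.    ] [0.57028355 0.24758139 0.25478953]
```

{"op": "step_arm", "data": {
  "steps": [
    [40,0,0,0],
    [40,0,0,0]
  ]
}}

```text
time: 9.35
tool_pos: [0.4963, 0.2201, 0.249]
tool_rot: [0.021, -0.174, 0.985, 0.007]
contact_force: [-0.2, -0.2, 0.5]
gripper_width: 0.999
```

```bash
python3 -c "
from h import *
to(.578,.250,.102,np.radians(110.2)); print(state()['joint_pos'].round(4),state()['joint_vel'].round(4),state()['tool_pos'])
"
```

```text
shift [-80.4  -1.  150.7] turn -0.2 tooly yaw 1.921 tilt [0.039 0.022] j6 -1.65
[ 0.2748 -0.1851  1.8106  0.0107  1.4727 -1.6464] [-5.830e-02 -9.558e-01  8.946e-01  1.000e-04  5.030e-02 -5.330e-02] [0.49630661 0.2201382  0.24898653]
```

{"op": "step_arm", "data": {
  "steps": [
    [0,0,0,0],
    [0,0,-2,0],
    [0,0,-2,0],
    [0,0,-2,0],
    [0,0,-2,0],
    [0,0,-2,0],
    [0,0,-2,0],
    [0,0,-2,0]
  ]
}}

```text
time: 10.15
tool_pos: [0.4953, 0.2197, 0.2644]
tool_rot: [0.021, -0.174, 0.985, 0.008]
contact_force: [0.1, -0.5, -0.9]
gripper_width: 1.007
```

```bash
python3 -c "
from h import *
to(.578,.250,.102,np.radians(110.2)); print(state()['joint_pos'].round(4),state()['joint_vel'].round(4),state()['tool_pos'])
"
```

```text
shift [-80.7  -1.1 166.2] turn -0.2 tooly yaw 1.921 tilt [0.039 0.022] j6 -1.65
[ 0.2746 -0.1957  1.7943  0.0108  1.4991 -1.6464] [-0.0014 -0.0063 -0.031   0.0011  0.0382  0.0002] [0.49533444 0.21972703 0.26442558]
```

{"op": "step_arm", "data": {
  "steps": [
    [0,0,-50,0],
    [0,0,-50,0],
    [0,0,0,0],
    [0,0,0,0],
    [0,0,0,0]
  ]
}}

```text
time: 10.65
tool_pos: [0.4905, 0.2172, 0.3651]
tool_rot: [0.019, -0.174, 0.985, 0.007]
contact_force: [-0.4, -0.3, -0.0]
gripper_width: 0.999
```

```bash
python3 -c "
from h import *
to(.578,.250,.102,np.radians(110.2)); print(state()['joint_pos'].round(4),state()['joint_vel'].round(4),state()['tool_pos'])
"
```

```text
shift [-82.9  -1.2 266.6] turn -0.2 tooly yaw 1.921 tilt [0.035 0.021] j6 -1.65
[ 0.2724 -0.2304  1.6597  0.0109  1.6732 -1.6466] [ 0.0015  0.0077  0.017  -0.0006 -0.0014  0.0021] [0.49048468 0.21721578 0.36509308]
```

{"op": "step_arm", "data": {
  "steps": [
    [-16,0,15,0],
    [-16,0,15,0],
    [-16,0,15,0],
    [-16,0,15,0],
    [-16,0,15,0],
    [0,0,15,0],
    [0,0,15,0],
    [0,0,15,0]
  ]
}}

```text
time: 11.45
tool_pos: [0.5686, 0.247, 0.2347]
tool_rot: [0.013, -0.174, 0.985, 0.007]
contact_force: [0.7, -1.1, 0.9]
gripper_width: 1.0
```

```bash
python3 -c "
from h import *
to(.578,.250,.102,np.radians(110.2)); print(state()['joint_pos'].round(4),state()['joint_vel'].round(4),state()['tool_pos'])
"
```

```text
shift [ -6.1  -1.6 132.9] turn -0.2 tooly yaw 1.921 tilt [0.024 0.018] j6 -1.64
[ 0.2853  0.0198  1.6412  0.0103  1.4524 -1.6362] [ 0.0036  0.0985  0.1841  0.0007 -0.2641 -0.001 ] [0.56855101 0.24704483 0.23468959]
```

{"op": "step_arm", "data": {
  "steps": [
    [-2,-1,15,0],
    [-2,-0.6,15,0],
    [-2,0,15,0],
    [0,0,15,0],
    [0,0,15,0],
    [0,0,15,0],
    [0,0,15,0],
    [0,0,15,0]
  ]
}}

```text
time: 12.25
tool_pos: [0.5768, 0.2495, 0.1046]
tool_rot: [0.013, -0.174, 0.985, 0.007]
contact_force: [0.2, 0.5, 0.3]
gripper_width: 1.005
```

```bash
python3 -c "
from h import *
to(.578,.250,.102,np.radians(110.2)); print(state()['joint_vel'].round(4),state()['tool_pos'])
"
```

```text
shift [-1.2  0.1  2.6] turn -0.2 tooly yaw 1.921 tilt [0.024 0.018] j6 -1.64
[ 0.0045  0.1851  0.0898  0.0007 -0.275   0.    ] [0.57680443 0.24946699 0.1045645 ]
```

{"op": "step_arm", "data": {
  "steps": [
    [-0.5,0,0,0],
    [0,0,0,0],
    [0,0,0,0],
    [0,0,0,0],
    [0,0,0,0],
    [0,0,0,0],
    [0,0,0,0],
    [0,0,0,0]
  ],
  "claw": 0
}}

```text
time: 13.05
tool_pos: [0.5769, 0.2496, 0.1033]
tool_rot: [0.013, -0.174, 0.985, 0.007]
contact_force: [0.8, -0.3, -1.4]
gripper_width: 0.152
```

```bash
python3 -c "
from h import *
to(.578,.250,.102,np.radians(110.2)); print(state()['gripper_width'],state()['tool_pos'])
"
```

```text
shift [-1.1 -0.   1.4] turn -0.2 tooly yaw 1.921 tilt [0.023 0.017] j6 -1.64
0.1520109924521477 [0.5768916  0.2496083  0.10334182]
```

{"op": "step_arm", "data": {
  "steps": [
    [0,0,0,-7],
    [0,0,0,-7],
    [0,0,0,-7],
    [0,0,0,-7],
    [0,0,0,-7],
    [0,0,0,-7],
    [0,0,0,-7],
    [0,0,0,0]
  ]
}}

```text
time: 13.85
tool_pos: [0.5768, 0.2501, 0.1033]
tool_rot: [0.015, -0.581, 0.814, 0.001]
contact_force: [-0.6, 0.3, -0.5]
gripper_width: 0.156
```

```bash
python3 -c "
from h import *
to(.578,.250,.102,np.radians(90+11.9+57)); print(state()['gripper_width'],state()['tool_pos'],state()['contact_force'],state()['ft_torque'])
"
```

```text
shift [-0.3 -1.2  1.3] turn 2.1 tooly yaw 2.81 tilt [0.023 0.019] j6 -2.53
0.1561629817399389 [0.57677977 0.25006291 0.10326403] [-0.55986548  0.29540177 -0.51158403] [-0.10119792  0.08538022  0.02019259]
```

{"op": "step_arm", "data": {
  "steps": [
    [-0.4,-0.2,-15,0],
    [-0.4,-0.2,-15,0],
    [-0.4,-0.2,-15,0],
    [-0.4,-0.2,-15,0],
    [-0.5,-0.3,-20,0],
    [-0.5,-0.3,-25,0],
    [-0.5,-0.3,-30,0],
    [-0.5,-0.3,-30,0]
  ]
}}

```text
time: 14.65
tool_pos: [0.5739, 0.2491, 0.2776]
tool_rot: [0.012, -0.577, 0.817, 0.002]
contact_force: [0.7, 1.5, -1.7]
gripper_width: 0.153
```

```bash
python3 -c "
from h import *
r=crate('t1')
to(.465,-.15,.26,np.radians(90)); print(state()['gripper_width'],state()['tool_pos'],state()['contact_force'])
"
```

```text
crate (array([ 525.1, -213.2]), array([279.3, 260.1]), 89.97) 9699
shift [414.7 -28.2  13.9] turn 70.5 tooly yaw 2.801 tilt [0.029 0.02 ] j6 -2.52
0.15358958837522724 [0.57632671 0.24987723 0.28521933] [1.38309223 0.1473063  2.84353144]
```

View pics/t1.png

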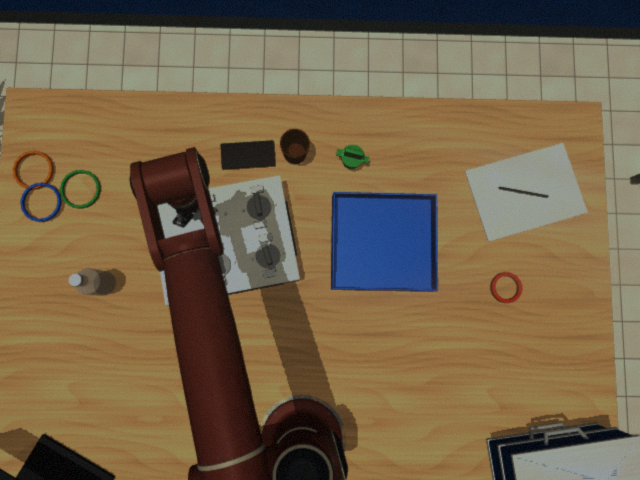

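{"op": "step_arm", "data": {
  "steps": [
    [0,0,0,8.5],
    [0,0,0,8.5],
    [0,0,0,8.5],
    [0,0,0,8.5],
    [0,0,0,8.5],
    [0,0,0,8.5],
    [0,0,0,8.5],
    [0,0,0,0]
  ]
}}

```text
time: 15.5
tool_pos: [0.5782, 0.251, 0.302]
tool_rot: [0.025, -0.087, 0.996, 0.011]
contact_force: [-0.0, -0.0, -2.4]
gripper_width: 0.156
```

```bash
python3 -c "
from h import *
to(.59,-.28,.26,np.radians(90)); print(state()['gripper_width'],state()['tool_pos'],state()['contact_force'])
"
```

```text
shift [  82.8 -525.5   28.4] turn 10.1 tooly yaw 1.746 tilt [0.048 0.027] j6 -1.46
0.15584662553078663 [0.57824215 0.25095823 0.30202391] [-0.04652738 -0.04970843 -2.36927506]
```

{"op": "step_arm", "data": {
  "steps": [
    [5,-20,0,0],
    [6,-38,0,0],
    [6,-38,0,0],
    [6,-38,0,0],
    [6,-38,0,0],
    [6,-38,0,0],
    [6,-38,0,0],
    [6,-38,0,0]
  ]
}}

```text
time: 16.3
tool_pos: [0.5861, -0.0433, 0.3014]
tool_rot: [0.03, -0.105, 0.994, 0.011]
contact_force: [0.6, 0.2, -1.8]
gripper_width: 0.152
```

{"op": "step_arm", "data": {
  "steps": [
    [6,-38,2,0],
    [6,-38,2,0],
    [6,-38,2,0],
    [6,-38,2,0],
    [6,-38,2,0],
    [4,-25,2,0],
    [2,-10,2,0],
    [0,0,0,0]
  ]
}}

```text
time: 17.1
tool_pos: [0.5996, -0.2846, 0.2874]
tool_rot: [0.033, -0.114, 0.993, 0.009]
contact_force: [0.3, 0.7, -1.9]
gripper_width: 0.155
```

```bash
python3 -c "
from h import *
crate()
to(.59,-.28,.26,np.radians(90)); print(state()['gripper_width'],state()['tool_pos'],state()['contact_force'])
"
```

```text
crate (array([ 524.8, -190.8]), array([234.3, 259.6]), 89.71) 6010
shift [10.5  5.7 27.1] turn 13.2 tooly yaw 1.801 tilt [0.064 0.025] j6 -2.38
0.15247701241107323 [ 0.59977893 -0.2838511   0.28769382] [-0.55709986 -0.1018664  -1.79072362]
```

{"op": "step_arm", "data": {
  "steps": [
    [4,2,15,3],
    [4,2,20,3],
    [3,2,20,3],
    [2,0,20,3],
    [2,0,20,0],
    [2,0,20,0],
    [2,0,20,0],
    [1,0,15,0]
  ]
}}

```text
time: 17.95
tool_pos: [0.594, -0.2629, 0.1418]
tool_rot: [0.039, -0.017, 0.999, 0.011]
contact_force: [0.2, 0.2, -1.9]
gripper_width: 0.153
```

```bash
python3 -c "
from h import *
to(.59,-.28,.078,np.radians(90)); print(state()['gripper_width'],state()['tool_pos'],state()['contact_force'])
"
```

```text
shift [  9.5 -18.3  62.8] turn 2.0 tooly yaw 1.605 tilt [0.077 0.024] j6 -2.18
0.1527893289854192 [ 0.5940115  -0.26288931  0.14176228] [ 0.21236218  0.23812745 -1.9133076 ]
```

{"op": "step_arm", "data": {
  "steps": [
    [3,-5,12,0],
    [3,-5,12,0],
    [2,-3,12,0],
    [1,0,10,0],
    [1,0,8,0],
    [0,0,4,0],
    [0,0,0,0]
  ]
}}

```text
time: 18.65
tool_pos: [0.589, -0.2736, 0.0783]
tool_rot: [0.039, -0.019, 0.999, 0.012]
contact_force: [-0.3, 0.5, -1.5]
gripper_width: 0.157
```

```bash
python3 -c "
from h import *
to(.59,-.28,.078,np.radians(90)); print(state()['gripper_width'],state()['tool_pos'],state()['contact_force'])
"
```

```text
shift [-0.8 -6.4  0.2] turn 2.2 tooly yaw 1.609 tilt [0.077 0.025] j6 -2.21
0.15691779504935383 [ 0.58897987 -0.27364545  0.07832336] [-0.31950195  0.49266929 -1.48692887]
```

{"op": "step_arm", "data": {
  "steps": [
    [0,0,2,0],
    [0,0,0,0]
  ]
}}

```text
time: 18.85
tool_pos: [0.5897, -0.2739, 0.077]
tool_rot: [0.039, -0.019, 0.999, 0.011]
contact_force: [-0.4, -0.1, -1.9]
gripper_width: 0.149
```

{"op": "step_arm", "data": {
  "steps": [
    [0,0,0,0],
    [0,0,0,0],
    [0,0,0,0],
    [0,0,0,0]
  ],
  "claw": 45
}}

```text
time: 19.25
tool_pos: [0.5919, -0.2751, 0.0806]
tool_rot: [0.042, -0.019, 0.999, 0.01]
contact_force: [-0.3, -0.1, -0.3]
gripper_width: 0.452
```

{"op": "step_arm", "data": {
  "steps": [
    [-1,0,-15,0],
    [-1,0,-20,0],
    [-2,0,-25,0],
    [-2,0,-30,0],
    [-2,0,-30,0],
    [-2,0,-30,0],
    [0,0,-15,0],
    [0,0,-5,0]
  ]
}}

```text
time: 20.05
tool_pos: [0.5874, -0.2784, 0.2645]
tool_rot: [0.043, -0.019, 0.999, 0.009]
contact_force: [-0.2, 0.2, 0.5]
gripper_width: 0.451
```

```bash
python3 -c "
from h import *
im,P=cloud('wrist','w3')
to(.6045,.1235,.2,np.radians(102.5)); print(state()['gripper_width'],state()['tool_pos'],state()['contact_force'])
"
```

```text
shift [-26.  400.1  73.6] turn -10.3 tooly yaw 1.609 tilt [0.087 0.018] j6 -2.2
0.4458737449399037 [ 0.58763145 -0.27852709  0.26502405] [ 0.24557699 -0.22757243  0.5712994 ]
```

View pics/w3.png

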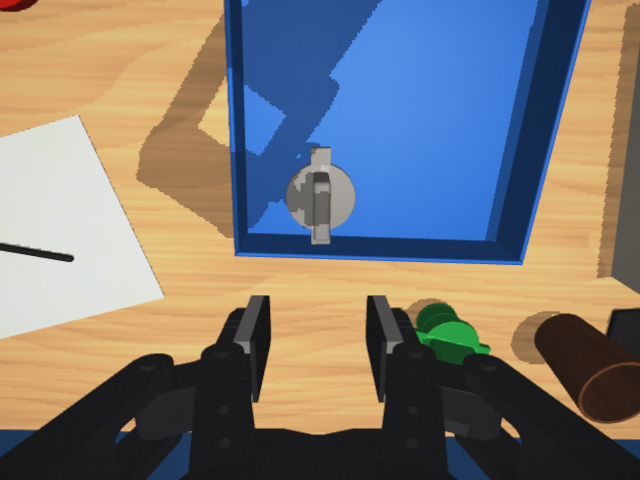

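{"op": "step_arm", "data": {
  "steps": [
    [4,20,-10,0],
    [8,42,-10,0],
    [8,42,-10,0],
    [8,42,-10,0],
    [8,42,-10,-3],
    [8,42,-10,-3],
    [8,42,-10,-3],
    [8,42,-10,-2]
  ]
}}

```text
time: 20.9
tool_pos: [0.4893, 0.035, 0.33]
tool_rot: [0.033, -0.113, 0.993, 0.01]
contact_force: [0.6, 0.1, 1.0]
gripper_width: 0.451
```

{"op": "step_arm", "data": {
  "steps": [
    [20,40,-20,0],
    [30,20,-30,0],
    [0,0,-40,0],
    [0,0,0,0],
    [0,0,0,0],
    [0,0,0,0]
  ]
}}

```text
time: 21.5
tool_pos: [0.4147, 0.0861, 0.4098]
tool_rot: [0.025, -0.118, 0.993, 0.012]
contact_force: [0.2, 0.2, -0.9]
gripper_width: 0.448
```

```bash
python3 -c "
from h import *
to(.6045,.1235,.102,np.radians(102.5)); print(state()['tool_pos'],state()['joint_vel'].round(3))
"
```

```text
shift [-176.9  -13.6  317.3] turn 1.1 tooly yaw 1.808 tilt [0.047 0.029] j6 -1.79
[0.41469868 0.0861003  0.40978646] [ 0.002  0.012  0.032 -0.001 -0.007 -0.   ]
```

{"op": "step_arm", "data": {
  "steps": [
    [-16,-1.2,18,0],
    [-16,-1.2,18,0],
    [-16,-1.2,18,0],
    [-16,-1.2,18,0],
    [-16,-1.2,18,0],
    [-16,-1.2,18,0],
    [-16,-1.2,18,0],
    [-16,-1.2,18,0]
  ],
  "claw": 80
}}

```text
time: 22.3
tool_pos: [0.5499, 0.108, 0.2532]
tool_rot: [0.016, -0.115, 0.993, 0.012]
contact_force: [0.5, -0.1, -0.7]
gripper_width: 0.801
```

```bash
python3 -c "
from h import *
to(.6045,.1235,.102,np.radians(102.5)); print(state()['tool_pos'],state()['joint_vel'].round(3))
"
```

```text
shift [-51.4  -0.4 153.1] turn 0.7 tooly yaw 1.801 tilt [0.029 0.028] j6 -1.75
[0.5499101  0.10798121 0.25317074] [ 0.035  0.535 -0.137 -0.001 -0.366  0.033]
```

{"op": "step_arm", "data": {
  "steps": [
    [-10,0,15,0],
    [-10,0,15,0],
    [-10,0,15,0],
    [-8,0,15,0.5],
    [-8,0,15,0],
    [-5,0,15,0],
    [0,0,10,0],
    [0,0,10,0]
  ]
}}

```text
time: 23.1
tool_pos: [0.5969, 0.1188, 0.1179]
tool_rot: [0.0, -0.107, 0.994, 0.013]
contact_force: [-0.2, -0.4, -0.5]
gripper_width: 0.799
```

```bash
python3 -c "
from h import *
to(.6045,.1235,.102,np.radians(102.5)); print(state()['tool_pos'],state()['joint_vel'].round(3))
"
```

```text
shift [-8.4  2.5 16. ] turn -0.2 tooly yaw 1.785 tilt [-0.003  0.025] j6 -1.73
[0.59688744 0.11882335 0.11791439] [-0.002  0.126  0.08   0.001 -0.186  0.   ]
```

{"op": "step_arm", "data": {
  "steps": [
    [-3,1,6,0],
    [-3,1,5,0],
    [-2,0.5,4,0],
    [0,0,0,0]
  ]
}}

```text
time: 23.5
tool_pos: [0.6034, 0.1235, 0.1002]
tool_rot: [-0.001, -0.107, 0.994, 0.013]
contact_force: [0.3, -0.9, 0.7]
gripper_width: 0.803
```

{"op": "step_arm", "data": {
  "steps": [
    [0,0,0,0],
    [0,0,0,0],
    [0,0,0,0],
    [0,0,0,0],
    [0,0,0,0],
    [0,0,0,0]
  ],
  "claw": 0
}}

```text
time: 24.1
tool_pos: [0.6049, 0.1234, 0.1031]
tool_rot: [0.001, -0.107, 0.994, 0.012]
contact_force: [0.5, 0.1, -1.1]
gripper_width: 0.157
```

```bash
python3 -c "
from h import *
to(.6045,.1235,.102,np.radians(102.5)); print(state()['tool_pos'],state()['gripper_width'],state()['contact_force'])
"
```

```text
shift [0.4 0.1 1.1] turn -0.2 tooly yaw 1.786 tilt [-0.     0.025] j6 -1.72
[0.60487448 0.12342266 0.10311553] 0.15650394710262536 [ 0.46200429  0.13232403 -1.05831338]
```

Gripped. Turn by about 56° (0.43° to about 57° past the extractor).

{"op": "step_arm", "data": {
  "steps": [
    [0,0,0,-8],
    [0,0,0,-8],
    [0,0,0,-8],
    [0,0,0,-8],
    [0,0,0,-8],
    [0,0,0,-8],
    [0,0,0,-6],
    [0,0,0,0]
  ]
}}

```text
time: 24.9
tool_pos: [0.6028, 0.1231, 0.1033]
tool_rot: [0.004, -0.562, 0.827, 0.011]
contact_force: [0.1, -0.7, -0.9]
gripper_width: 0.149
```

```bash
python3 -c "
from h import *
to(.6045,.1235,.20,np.radians(90+11.9+57)); print(state()['tool_pos'],state()['gripper_width'],state()['contact_force'],state()['ft_torque'])
"
```

```text
shift [ -2.9  -0.1 -96.7] turn -0.4 tooly yaw 2.766 tilt [-0.006  0.024] j6 -2.7
[0.60278226 0.1230888  0.10327937] 0.1489747298764988 [ 0.12014788 -0.74500242 -0.92077756] [-0.15018278 -0.1501698  -0.00725373]
```

{"op": "step_arm", "data": {
  "steps": [
    [-0.3,0,-12,0],
    [-0.3,0,-15,0],
    [-0.3,0,-20,0],
    [-0.3,0,-20,0],
    [-0.4,0,-25,0],
    [-0.4,0,-25,0],
    [-0.4,0,-20,0],
    [-0.3,0,-8,0]
  ]
}}

```text
time: 25.7
tool_pos: [0.6019, 0.1223, 0.2575]
tool_rot: [0.002, -0.557, 0.83, 0.013]
contact_force: [0.3, 0.1, -2.6]
gripper_width: 0.159
```

{"op": "step_arm", "data": {
  "steps": [
    [0,0,0,8.5],
    [0,0,0,8.5],
    [0,0,0,8.5],
    [0,0,0,8.5],
    [0,0,0,8.5],
    [0,0,0,8.5],
    [0,0,0,8.5],
    [0,0,0,0]
  ]
}}

```text
time: 26.5
tool_pos: [0.5978, 0.1234, 0.2603]
tool_rot: [-0.009, -0.063, 0.998, 0.014]
contact_force: [0.3, 0.4, -2.2]
gripper_width: 0.15
```

```bash
python3 -c "
from h import *
crate()
to(.59,-.15,.25,np.radians(90)); print(state()['tool_pos'],state()['gripper_width'],state()['contact_force'])
"
```

```text
crate (array([ 524.9, -213.2]), array([279.2, 259.7]), 89.76) 9122
shift [  42.9 -270.2    3.1] turn 7.4 tooly yaw 1.7 tilt [-0.019  0.027] j6 -1.63
[0.59781525 0.12333469 0.2603009 ] 0.15358889464992215 [-0.54750344  1.31711182 -3.21502   ]
```

{"op": "step_arm", "data": {
  "steps": [
    [4,-20,0,2],
    [6,-40,0,2],
    [6,-40,0,2],
    [6,-40,0,1],
    [6,-40,0,0],
    [5,-40,0,0],
    [4,-25,0,0],
    [0,-8,0,0]
  ]
}}

```text
time: 27.35
tool_pos: [0.5702, -0.137, 0.2526]
tool_rot: [-0.012, -0.015, 1.0, 0.015]
contact_force: [-0.1, 0.5, -2.4]
gripper_width: 0.15
```

```bash
python3 -c "
from h import *
to(.59,-.14,.076,np.radians(90)); print(state()['tool_pos'],state()['gripper_width'],state()['contact_force'])
"
```

```text
shift [-23.9  -8.9 175.9] turn 1.7 tooly yaw 1.601 tilt [-0.024  0.03 ] j6 -1.97
[ 0.57015681 -0.13704777  0.25264223] 0.15044497181158814 [-0.09293671  0.5485406  -2.38390246]
```

{"op": "step_arm", "data": {
  "steps": [
    [-5,-2,15,0],
    [-5,-2,22,0],
    [-5,-2,25,0],
    [-5,-2,25,0],
    [-3,-1,22,0],
    [-1,0,20,0],
    [0,0,15,0],
    [0,0,10,0]
  ]
}}

```text
time: 28.15
tool_pos: [0.5937, -0.1315, 0.0871]
tool_rot: [-0.012, -0.023, 0.999, 0.018]
contact_force: [0.3, 0.1, -2.4]
gripper_width: 0.153
```

```bash
python3 -c "
from h import *
to(.59,-.14,.075,np.radians(90)); print(state()['tool_pos'],state()['gripper_width'],state()['contact_force'])
"
```

```text
shift [ 3.8 -8.8 11.9] turn 2.6 tooly yaw 1.617 tilt [-0.025  0.035] j6 -1.98
[ 0.59365386 -0.13149136  0.08707989] 0.1529974788427407 [ 0.32744417  0.0933612  -2.43562673]
```

{"op": "step_arm", "data": {
  "steps": [
    [1,-3,5,0],
    [0,-2,4,0],
    [0,0,2,0],
    [0,0,1,0]
  ]
}}

```text
time: 28.55
tool_pos: [0.5927, -0.1352, 0.0735]
tool_rot: [-0.012, -0.024, 0.999, 0.018]
contact_force: [-0.3, -0.4, -2.0]
gripper_width: 0.154
```

{"op": "step_arm", "data": {
  "steps": [
    [0,0,0,0],
    [0,0,0,0],
    [0,0,0,0],
    [0,0,0,0]
  ],
  "claw": 45
}}

```text
time: 28.95
tool_pos: [0.5958, -0.1367, 0.0784]
tool_rot: [-0.008, -0.024, 1.0, 0.017]
contact_force: [-0.5, -0.0, 1.0]
gripper_width: 0.448
```

{"op": "step_arm", "data": {
  "steps": [
    [0,0,-15,0],
    [0,0,-22,0],
    [0,0,-30,0],
    [0,0,-30,0],
    [0,0,-30,0],
    [0,0,-25,0],
    [0,0,-15,0],
    [0,0,-5,0]
  ]
}}

```text
time: 29.75
tool_pos: [0.599, -0.1428, 0.265]
tool_rot: [-0.006, -0.024, 1.0, 0.016]
contact_force: [-0.3, -0.4, -0.4]
gripper_width: 0.453
```

```bash
python3 -c "
from h import *
cloud('wrist','w4')
to(.451,.2235,.25,np.radians(105)); print(state()['tool_pos'],state()['gripper_width'],state()['contact_force'])
to(.4765,.096,.25,np.radians(109))
"
```

```text
shift [130.1 372.4  28.5] turn -12.2 tooly yaw 1.619 tilt [-0.012  0.031] j6 -1.99
[ 0.59921889 -0.14282259  0.26528572] 0.45061615221093804 [0.72427659 0.74552355 0.61155151]
shift [110.8 243.9  24.2] turn -16.2 tooly yaw 1.619 tilt [-0.012  0.031] j6 -1.99
```

View pics/w4.png

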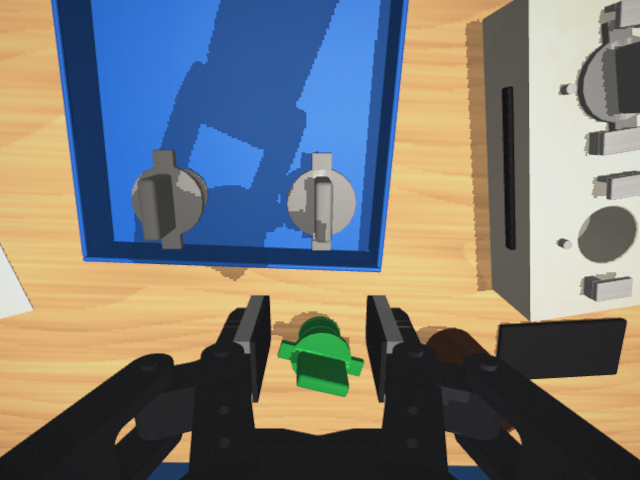

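Both filters stand in the crate, at about (170,200) and (320,200), and well1 is empty. Next is filter0.

{"op": "step_arm", "data": {
  "steps": [
    [8,18,0,0],
    [17,38,0,0],
    [17,38,0,0],
    [17,38,0,0],
    [17,38,0,0],
    [17,38,0,0],
    [10,20,0,0],
    [3,6,0,-4]
  ],
  "claw": 80
}}

```text
time: 30.6
tool_pos: [0.4732, 0.0929, 0.262]
tool_rot: [-0.015, -0.058, 0.998, 0.018]
contact_force: [0.1, 0.3, 0.1]
gripper_width: 0.797
```

{"op": "step_arm", "data": {
  "steps": [
    [0,0,0,-6],
    [0,0,0,-6],
    [0,0,0,0]
  ]
}}

```text
time: 30.9
tool_pos: [0.4698, 0.095, 0.257]
tool_rot: [-0.017, -0.168, 0.985, 0.02]
contact_force: [-0.6, -0.2, -0.2]
gripper_width: 0.8
```

```bash
python3 -c "
from h import *
im,P=cloud('wrist')
m=(P[...,2]>.1)&(P[...,2]<.155)
for c in comps(P,m,60): print(rect(c[:,:2]),len(c),c[:,2].max())
to(.4765,.096,.102,np.radians(109)); print(state()['tool_pos'])
"
```

```text
(array([477.3,  96. ]), array([49.4, 13.4]), 18.97) 1352 0.13337517218253592
(array([450.7, 222.2]), array([49.4, 14.8]), 14.4) 2199 0.1331134316199475
(array([492.3, 332.8]), array([38.9, 37.3]), 86.29) 2571 0.14610661254756008
shift [-10.9  -8.2 154.4] turn 0.2 tooly yaw 1.905 tilt [-0.04   0.034] j6 -1.88
[0.46971264 0.09485228 0.25683768]
```

{"op": "step_arm", "data": {
  "steps": [
    [-2,-2,20,0],
    [-3,-2,25,0],
    [-3,-2,25,0],
    [-2,-2,25,0],
    [-1,0,15,0],
    [0,0,0,0],
    [0,0,0,0]
  ]
}}

```text
time: 31.65
tool_pos: [0.477, 0.0935, 0.1391]
tool_rot: [-0.02, -0.158, 0.987, 0.02]
contact_force: [-0.1, -0.3, 0.2]
gripper_width: 0.797
```

```bash
python3 -c "
from h import *
to(.477,.096,.102,np.radians(109)); print(state()['tool_pos'])
"
```

```text
shift [-1.9  0.7 37.1] turn -0.8 tooly yaw 1.888 tilt [-0.045  0.034] j6 -1.88
[0.47703948 0.09349886 0.13906824]
```

{"op": "step_arm", "data": {
  "steps": [
    [-0.5,0,12,-0.8],
    [-1,0.5,12,0],
    [-0.5,0.3,9,0],
    [0,0,3,0],
    [0,0,0,0]
  ]
}}

```text
time: 32.15
tool_pos: [0.4786, 0.0963, 0.1025]
tool_rot: [-0.018, -0.165, 0.986, 0.02]
contact_force: [-0.3, 0.0, 0.2]
gripper_width: 0.8
```

```bash
python3 -c "
from h import *
to(.477,.096,.102,np.radians(109)); print(state()['tool_pos'])
"
```

```text
shift [1.5 0.2 0.5] turn -0.1 tooly yaw 1.901 tilt [-0.041  0.034] j6 -1.89
[0.4785515  0.09626364 0.10245184]
```

{"op": "step_arm", "data": {
  "steps": [
    [1,0,0,0],
    [0,0,0,0],
    [0,0,0,0],
    [0,0,0,0],
    [0,0,0,0],
    [0,0,0,0]
  ],
  "claw": 0
}}

```text
time: 32.75
tool_pos: [0.479, 0.0957, 0.1046]
tool_rot: [-0.016, -0.165, 0.986, 0.02]
contact_force: [-0.2, -0.4, -1.9]
gripper_width: 0.153
```

{"op": "step_arm", "data": {
  "steps": [
    [0,0,0,-7],
    [0,0,0,-7],
    [0,0,0,-7],
    [0,0,0,-7],
    [0,0,0,-7],
    [0,0,0,-7],
    [0,0,0,-6],
    [0,0,0,0]
  ]
}}

```text
time: 33.55
tool_pos: [0.4775, 0.0949, 0.1052]
tool_rot: [-0.009, -0.565, 0.824, 0.025]
contact_force: [-0.1, 0.3, -0.2]
gripper_width: 0.153
```

```bash
python3 -c "
from h import *
to(.477,.096,.202,np.radians(90+11.9+57)); print(state()['tool_pos'],state()['gripper_width'],state()['contact_force'],state()['ft_torque'])
"
```

```text
shift [ -2.2   5.8 -96.6] turn 0.0 tooly yaw 2.774 tilt [-0.042  0.031] j6 -2.76
[0.47754254 0.09488485 0.10519983] 0.15320447546670682 [-0.06305376  0.34270419 -0.20657028] [-0.14468009 -0.1163097   0.02840197]
```

Turned to 57°. Lift straight up, correcting for the tool tilt.

{"op": "step_arm", "data": {
  "steps": [
    [-0.2,0.7,-12,0],
    [-0.2,0.8,-15,0],
    [-0.3,1,-18,0],
    [-0.3,1,-20,0],
    [-0.4,1,-25,0],
    [-0.4,1,-25,0],
    [-0.4,1,-20,0],
    [-0.3,0,-8,0]
  ]
}}

```text
time: 34.35
tool_pos: [0.4763, 0.0956, 0.2593]
tool_rot: [-0.009, -0.561, 0.828, 0.026]
contact_force: [0.9, -0.0, -1.9]
gripper_width: 0.151
```

{"op": "step_arm", "data": {
  "steps": [
    [0,0,0,8.5],
    [0,0,0,8.5],
    [0,0,0,8.5],
    [0,0,0,8.5],
    [0,0,0,8.5],
    [0,0,0,8.5],
    [0,0,0,8.5],
    [0,0,0,8.5]
  ]
}}

```text
time: 35.15
tool_pos: [0.4731, 0.0968, 0.2629]
tool_rot: [-0.024, 0.007, 1.0, 0.018]
contact_force: [-0.4, -0.0, -1.9]
gripper_width: 0.156
```

```bash
python3 -c "
from h import *
crate('t2')
to(.46,-.28,.25,np.radians(90)); print(state()['tool_pos'],state()['gripper_width'],state()['contact_force'])
"
```

```text
crate (array([ 524.9, -213.2]), array([279.2, 259.7]), 89.86) 8570
shift [ 6.000e+00 -3.772e+02  1.000e-01] turn -1.1 tooly yaw 1.552 tilt [-0.049  0.036] j6 -1.53
[0.47304699 0.0968002  0.26286633] 0.1539860316089759 [-0.1555837   0.21597886 -1.32135823]
```

{"op": "step_arm", "data": {
  "steps": [
    [0,-20,0,0],
    [1,-40,0,0],
    [1,-42,0,0],
    [1,-42,0,0],
    [1,-42,0,0],
    [1,-42,0,0],
    [1,-42,0,0],
    [1,-42,0,0]
  ]
}}

```text
time: 36.0
tool_pos: [0.4604, -0.2195, 0.2513]
tool_rot: [-0.026, -0.005, 0.999, 0.021]
contact_force: [0.3, 0.3, -1.3]
gripper_width: 0.153
```

{"op": "step_arm", "data": {
  "steps": [
    [0,-38,0,0],
    [0,-20,0,0],
    [0,-6,0,0],
    [0,0,0,0]
  ]
}}

```text
time: 36.4
tool_pos: [0.4585, -0.2894, 0.2474]
tool_rot: [-0.028, -0.005, 0.999, 0.023]
contact_force: [-0.2, 0.4, -2.1]
gripper_width: 0.154
```

```bash
python3 -c "
from h import *
to(.462,-.28,.076,np.radians(90)); print(state()['tool_pos'],state()['gripper_width'],state()['contact_force'])
"
```

```text
shift [-13.2   1.5 171.2] turn 0.5 tooly yaw 1.579 tilt [-0.056  0.045] j6 -2.28
[ 0.45848332 -0.28935206  0.24744225] 0.15417686444524686 [-0.23383054  0.43981227 -2.11322345]
```

{"op": "step_arm", "data": {
  "steps": [
    [-2,0,15,0],
    [-2,0,22,0],
    [-3,0,25,0],
    [-3,0,25,0],
    [-2,0,22,0],
    [-1,0,20,0],
    [0,0,15,0],
    [0,0,8,0]
  ]
}}

```text
time: 37.2
tool_pos: [0.4642, -0.2695, 0.0857]
tool_rot: [-0.028, -0.013, 0.999, 0.025]
contact_force: [0.1, -0.1, -1.0]
gripper_width: 0.15
```

```bash
python3 -c "
from h import *
to(.462,-.28,.077,np.radians(90)); print(state()['tool_pos'],state()['gripper_width'],state()['contact_force'])
"
```

```text
shift [  2.  -10.8   8.3] turn 1.4 tooly yaw 1.596 tilt [-0.056  0.049] j6 -2.26
[ 0.46416515 -0.26952317  0.08566949] 0.15000171333982643 [ 0.07547045 -0.13536565 -0.96255338]
```

{"op": "step_arm", "data": {
  "steps": [
    [0,-3,4,0],
    [0,-3,3,0],
    [0,0,1,0],
    [0,0,0,0]
  ]
}}

```text
time: 37.6
tool_pos: [0.4643, -0.2748, 0.0771]
tool_rot: [-0.028, -0.014, 0.999, 0.024]
contact_force: [-0.5, -0.0, -1.5]
gripper_width: 0.155
```

{"op": "step_arm", "data": {
  "steps": [
    [0,0,0,0],
    [0,0,0,0],
    [0,0,0,0],
    [0,0,0,0]
  ],
  "claw": 45
}}

```text
time: 38.0
tool_pos: [0.4663, -0.2768, 0.0806]
tool_rot: [-0.025, -0.014, 0.999, 0.023]
contact_force: [0.7, -0.8, -0.4]
gripper_width: 0.451
```

{"op": "step_arm", "data": {
  "steps": [
    [0,0,-15,0],
    [0,0,-22,0],
    [0,0,-30,0],
    [0,0,-30,0],
    [0,0,-30,0],
    [0,0,-25,0],
    [0,0,-15,0],
    [0,0,-5,0]
  ]
}}

```text
time: 38.8
tool_pos: [0.4753, -0.2845, 0.2658]
tool_rot: [-0.024, -0.014, 0.999, 0.022]
contact_force: [0.1, 0.5, 0.4]
gripper_width: 0.45
```

```bash
python3 -c "
from h import *
cloud('wrist','w5')
to(.451,.2235,.25,np.radians(105)); print(state()['tool_pos'],state()['gripper_width'],state()['contact_force'])
"
```

```text
shift [  9.3 507.4  38.6] turn -13.5 tooly yaw 1.597 tilt [-0.048  0.042] j6 -2.27
[ 0.47550059 -0.28464902  0.26605724] 0.45138333896212157 [ 0.5784224  -0.00278031  1.25070132]
```

View pics/w5.png

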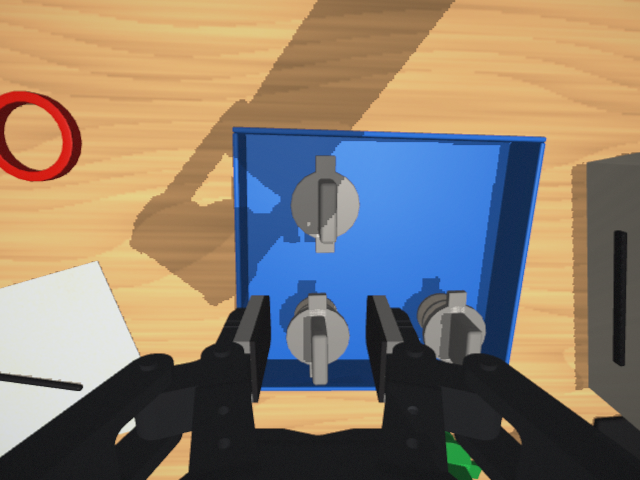

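Three filters stand in the crate. The tool axis has drifted by about 0.06 rad, so I'll shed some of that before the next grasp.

{"op": "step_arm", "data": {
  "steps": [
    [0,0,-40,0],
    [0,0,-40,0],
    [0,0,40,0],
    [0,0,40,0],
    [0,0,0,0],
    [0,0,0,0],
    [0,0,0,0],
    [0,0,0,0]
  ]
}}

```text
time: 39.65
tool_pos: [0.4736, -0.2832, 0.2624]
tool_rot: [-0.027, -0.014, 0.999, 0.024]
contact_force: [0.2, -0.0, 0.1]
gripper_width: 0.449
```

```bash
python3 -c "
from h import *
to(.451,.2235,.25,np.radians(105)); print(state()['tool_pos'])
"
```

```text
shift [  7.3 505.9  38. ] turn -13.5 tooly yaw 1.597 tilt [-0.055  0.048] j6 -2.27
[ 0.4735728  -0.28317228  0.26243967]
```

{"op": "step_arm", "data": {
  "steps": [
    [-40,-15,-15,0],
    [-40,-15,-15,0],
    [-40,-15,-15,0],
    [0,0,0,0],
    [0,0,0,0],
    [0,0,0,0]
  ]
}}

```text
time: 40.25
tool_pos: [0.6004, -0.3279, 0.2996]
tool_rot: [-0.028, -0.013, 0.999, 0.025]
contact_force: [-0.9, 0.3, 0.2]
gripper_width: 0.451
```

```bash
python3 -c "
from h import *
to(.451,.2235,.25,np.radians(105)); print(state()['tool_pos'])
"
```

```text
shift [131.  551.8  84.8] turn -13.6 tooly yaw 1.596 tilt [-0.057  0.049] j6 -2.21
[ 0.6003734  -0.32787561  0.29964734]
```

{"op": "step_arm", "data": {
  "steps": [
    [15,10,10,0],
    [15,10,10,0],
    [15,10,10,0],
    [15,10,10,0],
    [15,10,10,0],
    [15,10,0,0],
    [15,10,0,0],
    [15,10,0,0]
  ]
}}

```text
time: 41.05
tool_pos: [0.4649, -0.2442, 0.2625]
tool_rot: [-0.025, -0.012, 0.999, 0.023]
contact_force: [-0.3, -0.7, 1.2]
gripper_width: 0.449
```

```bash
python3 -c "
from h import *
to(.451,.2235,.25,np.radians(105)); print(state()['tool_pos'])
"
```

```text
shift [  1.9 466.9  34. ] turn -13.7 tooly yaw 1.593 tilt [-0.051  0.045] j6 -2.22
[ 0.46494963 -0.24424202  0.2624637 ]
```

{"op": "step_arm", "data": {
  "steps": [
    [0,20,0,0],
    [0,40,0,0],
    [0,42,0,0],
    [0,42,0,0],
    [0,42,0,0],
    [0,42,0,0],
    [0,42,0,0],
    [0,42,0,0]
  ],
  "claw": 80
}}

```text
time: 41.85
tool_pos: [0.4527, 0.0808, 0.2804]
tool_rot: [-0.019, -0.006, 1.0, 0.022]
contact_force: [0.7, -0.3, -0.6]
gripper_width: 0.799
```

{"op": "step_arm", "data": {
  "steps": [
    [0,42,0,0],
    [0,40,0,0],
    [0,30,0,0],
    [0,15,0,-4],
    [0,6,0,-5],
    [0,0,0,-4],
    [0,0,0,0]
  ]
}}

```text
time: 42.55
tool_pos: [0.4423, 0.229, 0.2906]
tool_rot: [-0.012, -0.13, 0.991, 0.027]
contact_force: [-0.3, 0.0, 0.2]
gripper_width: 0.799
```

```bash
python3 -c "
from h import *
im,P=cloud('wrist')
m=(P[...,2]>.1)&(P[...,2]<.155)
for c in comps(P,m,60): print(rect(c[:,:2]),len(c),c[:,2].max())
to(.451,.223,.102,np.radians(105)); print(state()['tool_pos'])
"
```

```text
(array([450.6, 223.2]), array([49.2, 14. ]), 15.04) 1099 0.13306262193353696
(array([405.6, 520. ]), array([63., 28.]), 9.74) 2105 0.1351678539660381
(array([490.5, 330. ]), array([29. , 39.6]), 53.18) 1083 0.145666750453879
shift [-10.  -18.5 187.8] turn -0.2 tooly yaw 1.829 tilt [-0.031  0.05 ] j6 -1.53
[0.44237492 0.22894402 0.29067666]
```

{"op": "step_arm", "data": {
  "steps": [
    [-2,-2,20,0],
    [-2,-3,25,0],
    [-2,-3,25,0],
    [-2,-3,25,0],
    [-1,-3,25,0],
    [0,-2,15,0],
    [0,-1,8,0],
    [0,0,0,0]
  ]
}}

```text
time: 43.4
tool_pos: [0.4512, 0.222, 0.146]
tool_rot: [-0.008, -0.122, 0.992, 0.028]
contact_force: [0.2, -0.0, 0.2]
gripper_width: 0.8
```

```bash
python3 -c "
from h import *
to(.451,.223,.102,np.radians(105)); print(state()['tool_pos'])
"
```

```text
shift [-0.4 -1.5 44. ] turn -0.9 tooly yaw 1.816 tilt [-0.022  0.054] j6 -1.55
[0.45122719 0.22199716 0.14599036]
```

{"op": "step_arm", "data": {
  "steps": [
    [0,-0.5,14,-0.9],
    [0,-0.3,14,0],
    [0,0,10,0],
    [0,0,4,0],
    [0,0,1,0],
    [0,0,0,0]
  ]
}}

```text
time: 44.0
tool_pos: [0.4524, 0.2245, 0.1025]
tool_rot: [-0.005, -0.131, 0.991, 0.029]
contact_force: [1.1, -0.2, -0.7]
gripper_width: 0.8
```

```bash
python3 -c "
from h import *
to(.451,.224,.103,np.radians(105)); print(state()['tool_pos'])
"
```

```text
shift [ 1.5 -0.1 -0.5] turn 0.0 tooly yaw 1.833 tilt [-0.017  0.055] j6 -1.57
[0.45242704 0.22449612 0.1025309 ]
```

{"op": "step_arm", "data": {
  "steps": [
    [1,0,0,0],
    [0,0,0,0],
    [0,0,0,0],
    [0,0,0,0],
    [0,0,0,0],
    [0,0,0,0]
  ],
  "claw": 0
}}

```text
time: 44.6
tool_pos: [0.4532, 0.2242, 0.1053]
tool_rot: [-0.003, -0.131, 0.991, 0.028]
contact_force: [0.3, -0.6, -2.5]
gripper_width: 0.152
```

{"op": "step_arm", "data": {
  "steps": [
    [0,0,0,-7],
    [0,0,0,-7],
    [0,0,0,-7],
    [0,0,0,-7],
    [0,0,0,-8],
    [0,0,0,-8],
    [0,0,0,-7],
    [0,0,0,0]
  ]
}}

```text
time: 45.4
tool_pos: [0.4507, 0.2241, 0.1059]
tool_rot: [0.007, -0.559, 0.828, 0.028]
contact_force: [1.5, -0.5, -0.0]
gripper_width: 0.154
```

```bash
python3 -c "
from h import *
to(.451,.2235,.203,np.radians(90+11.9+57)); print(state()['tool_pos'],state()['gripper_width'],state()['contact_force'],state()['ft_torque'])
"
```

```text
shift [ -3.7   3.3 -97. ] turn -0.8 tooly yaw 2.759 tilt [-0.02   0.054] j6 -2.5
[0.45071041 0.22406141 0.10591947] 0.15396549092369635 [ 1.48998384 -0.53904906 -0.01406694] [-0.18944636 -0.12804544 -0.02113635]
```

{"op": "step_arm", "data": {
  "steps": [
    [-0.5,0.4,-12,0],
    [-0.6,0.5,-15,0],
    [-0.7,0.6,-18,0],
    [-0.8,0.7,-20,0],
    [-1,0.8,-25,0],
    [-1,0.8,-25,0],
    [-0.7,0.6,-20,0],
    [-0.3,0,-8,0]
  ]
}}

```text
time: 46.2
tool_pos: [0.4494, 0.223, 0.2585]
tool_rot: [0.006, -0.554, 0.832, 0.029]
contact_force: [0.0, 0.2, -2.0]
gripper_width: 0.156
```

{"op": "step_arm", "data": {
  "steps": [
    [0,0,0,8.5],
    [0,0,0,8.5],
    [0,0,0,8.5],
    [0,0,0,8.5],
    [0,0,0,8.5],
    [0,0,0,8.5],
    [0,0,0,8.5],
    [0,0,0,8.5]
  ]
}}

```text
time: 47.0
tool_pos: [0.4467, 0.2235, 0.2614]
tool_rot: [-0.014, 0.016, 0.999, 0.028]
contact_force: [-0.2, 0.1, -3.2]
gripper_width: 0.155
```

```bash
python3 -c "
from h import *
crate('t3')
to(.462,-.145,.25,np.radians(90)); print(state()['tool_pos'],state()['gripper_width'],state()['contact_force'])
"
```

```text
crate (array([ 525. , -213.1]), array([278.9, 259.9]), 89.8) 8038
shift [ -28.2 -367.7  -10.1] turn -2.1 tooly yaw 1.535 tilt [-0.026  0.057] j6 -1.26
[0.44667757 0.22347295 0.26134342] 0.1480137056169114 [ 0.34959678  0.39027389 -2.70068483]
```

{"op": "step_arm", "data": {
  "steps": [
    [-1,-20,-1,0],
    [-3,-40,-1,0],
    [-3,-42,-1,0],
    [-3,-42,-1,0],
    [-3,-42,-1,0],
    [-3,-42,-1,0],
    [-3,-42,-1,0],
    [-3,-42,-1,0]
  ]
}}

```text
time: 47.85
tool_pos: [0.4581, -0.0942, 0.2499]
tool_rot: [-0.015, 0.004, 0.999, 0.03]
contact_force: [0.6, -0.9, -1.6]
gripper_width: 0.149
```

{"op": "step_arm", "data": {
  "steps": [
    [-2,-32,0,0],
    [-2,-15,0,0],
    [0,-5,0,0],
    [0,0,0,0]
  ]
}}

```text
time: 48.25
tool_pos: [0.46, -0.1522, 0.2457]
tool_rot: [-0.016, 0.005, 0.999, 0.032]
contact_force: [-0.8, -0.1, -2.4]
gripper_width: 0.155
```

```bash
python3 -c "
from h import *
to(.462,-.145,.078,np.radians(90)); print(state()['tool_pos'],state()['gripper_width'],state()['contact_force'])
crate()
"
```

```text
shift [ -7.4  -3.4 167.7] turn -0.6 tooly yaw 1.56 tilt [-0.032  0.063] j6 -2.06
[ 0.4599687  -0.15215794  0.24573586] 0.15490763045518421 [-0.80832777 -0.08500625 -2.41050703]
crate (array([ 525.5, -172. ]), array([196.9, 258.5]), 89.63) 2528
```

{"op": "step_arm", "data": {
  "steps": [
    [-1,0,15,0],
    [-1,0,22,0],
    [-1,-1,25,0],
    [-1,-1,25,0],
    [-1,-1,22,0],
    [-1,-1,20,0],
    [0,0,15,0],
    [0,0,8,0]
  ]
}}

```text
time: 49.1
tool_pos: [0.4606, -0.1353, 0.0837]
tool_rot: [-0.016, -0.004, 0.999, 0.033]
contact_force: [0.3, 0.1, -1.9]
gripper_width: 0.156
```

```bash
python3 -c "
from h import *
to(.462,-.145,.079,np.radians(90)); print(state()['tool_pos'],state()['gripper_width'],state()['contact_force'])
"
```

```text
shift [ -1.5 -10.    4. ] turn 0.4 tooly yaw 1.577 tilt [-0.032  0.065] j6 -2.06
[ 0.4605671  -0.13530175  0.0837044 ] 0.15596964496292903 [ 0.29982656  0.07300784 -1.87160344]
```

{"op": "step_arm", "data": {
  "steps": [
    [0,-3,3,0],
    [0,-3,2,0],
    [0,0,1,0],
    [0,0,0,0]
  ]
}}

```text
time: 49.5
tool_pos: [0.4601, -0.1394, 0.0761]
tool_rot: [-0.016, -0.005, 0.999, 0.033]
contact_force: [0.4, -0.5, -2.1]
gripper_width: 0.153
```

{"op": "step_arm", "data": {
  "steps": [
    [0,0,0,0],
    [0,0,0,0],
    [0,0,0,0],
    [0,0,0,0]
  ],
  "claw": 45
}}

```text
time: 49.9
tool_pos: [0.4627, -0.1409, 0.0798]
tool_rot: [-0.013, -0.005, 0.999, 0.032]
contact_force: [-0.6, 0.1, 0.2]
gripper_width: 0.45
```

{"op": "step_arm", "data": {
  "steps": [
    [0,1,-15,0],
    [0,1,-22,0],
    [0,1,-30,0],
    [0,1,-30,0],
    [0,1,-30,0],
    [0,1,-25,0],
    [0,0,-15,0],
    [0,0,-5,0]
  ]
}}

```text
time: 50.7
tool_pos: [0.4671, -0.1457, 0.2655]
tool_rot: [-0.011, -0.005, 0.999, 0.031]
contact_force: [-0.0, 0.8, -0.2]
gripper_width: 0.452
```

```bash
python3 -c "
from h import *
cloud('wrist','w6')
to(.494,.334,.25,np.radians(100)); print(state()['tool_pos'],state()['gripper_width'],state()['contact_force'])
"
```

```text
shift [-32.4 477.6  44.5] turn -9.4 tooly yaw 1.581 tilt [-0.023  0.061] j6 -2.06
[ 0.46725761 -0.14578279  0.26576001] 0.4480025700922182 [-0.33502263 -0.56450405  0.21662598]
```

View pics/w6.png

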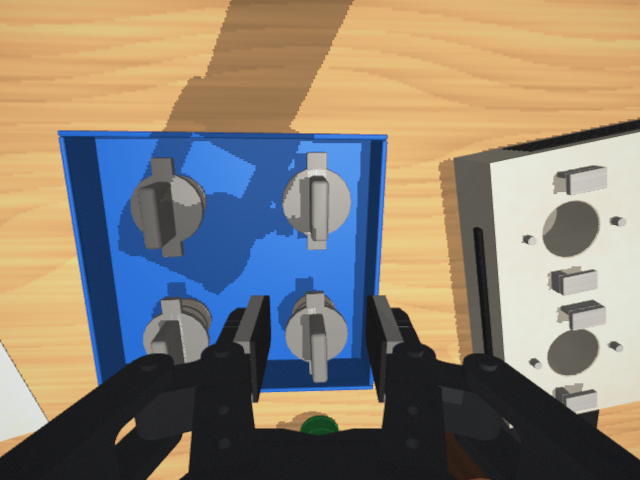

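All four filters are in the crate. Now I'll move the shut gripper over to push the knob.

{"op": "step_arm", "data": {
  "steps": [
    [-2,20,0,0],
    [-3,40,0,0],
    [-3,43,0,0],
    [-3,43,0,0],
    [-3,43,0,0],
    [-3,43,0,0],
    [-3,43,0,0],
    [-3,43,0,0]
  ],
  "claw": 0
}}

```text
time: 51.55
tool_pos: [0.4841, 0.1788, 0.2733]
tool_rot: [-0.02, 0.001, 0.999, 0.031]
contact_force: [1.5, -1.1, 0.1]
gripper_width: 0.003
```

{"op": "step_arm", "data": {
  "steps": [
    [-3,43,2,0],
    [-3,43,2,0],
    [-3,43,2,0],
    [-2,28,2,0],
    [0,12,2,0],
    [0,4,2,0],
    [0,0,0,0]
  ]
}}

```text
time: 52.25
tool_pos: [0.4888, 0.3618, 0.2586]
tool_rot: [-0.029, -0.002, 0.999, 0.027]
contact_force: [0.0, -0.6, -0.2]
gripper_width: -0.003
```

```bash
python3 -c "
from h import *
im,P=cloud('wrist')
m=(P[...,2]>.1)&(P[...,2]<.155)
for c in comps(P,m,60): print(rect(c[:,:2]),len(c),c[:,2].max())
to(.494,.334,.15); print(state()['tool_pos'],state()['gripper_width'])
"
```

```text
(array([403.1, 535.3]), array([65.3, 57.6]), 3.68) 6772 0.15498455121591717
(array([493.5, 334.7]), array([38.4, 38.8]), 89.15) 2596 0.14592283137429812
shift [-11.2 -33.2 106.6] turn 0 tooly yaw 1.573 tilt [-0.058  0.054] j6 -1.1
[0.48894405 0.36133804 0.25873074] -0.003095523502177703
```

{"op": "step_arm", "data": {
  "steps": [
    [-2,-7,20,0],
    [-2,-7,22,0],
    [-2,-6,22,0],
    [-2,-6,20,0],
    [-1,-4,12,0],
    [0,-1,5,0],
    [0,0,0,0]
  ]
}}

```text
time: 53.0
tool_pos: [0.4951, 0.3265, 0.1552]
tool_rot: [-0.026, 0.004, 0.999, 0.027]
contact_force: [0.5, 0.8, -0.0]
gripper_width: -0.005
```

```bash
python3 -c "
from h import *
to(.494,.334,.119); print(state()['tool_pos'],state()['contact_force'])
"
```

```text
shift [-0.8  5.5 36.5] turn 0 tooly yaw 1.562 tilt [-0.053  0.054] j6 -1.16
[0.49509782 0.32653924 0.15515645] [ 4.70724335e-01  7.84898330e-01 -2.69956138e-04]
```

{"op": "step_arm", "data": {
  "steps": [
    [0,4,5,0],
    [0,2,6,0],
    [0,0,6,0],
    [0,0,6,0],
    [0,0,6,0]
  ]
}}

```text
time: 53.5
tool_pos: [0.4972, 0.3358, 0.1328]
tool_rot: [-0.022, 0.003, 0.999, 0.028]
contact_force: [-1.3, -1.7, 2.2]
gripper_width: -0.001
```

{"op": "step_arm", "data": {
  "steps": [
    [2,0,6,0],
    [1,0,6,0],
    [0,0,4,0],
    [0,0,2,0],
    [0,0,2,0],
    [0,0,2,0]
  ]
}}

```text
time: 54.1
tool_pos: [0.4947, 0.3379, 0.1202]
tool_rot: [-0.02, 0.002, 0.999, 0.027]
contact_force: [-5.2, -3.7, 13.0]
gripper_width: 0.001
```

Touching at the home height with 13 N. Retreat and check.

{"op": "step_arm", "data": {
  "steps": [
    [0,0,-15,0],
    [0,0,-25,0],
    [0,0,-35,0],
    [0,0,-35,0],
    [0,0,-25,0],
    [0,0,-10,0],
    [0,0,0,0]
  ]
}}

```text
time: 54.8
tool_pos: [0.499, 0.3308, 0.2686]
tool_rot: [-0.022, 0.001, 0.999, 0.027]
contact_force: [0.4, 0.2, 0.2]
gripper_width: 0.004
```

```bash
python3 -c "
from h import *
im,P=cloud('wrist','w7')
m=(P[...,2]>.1)&(P[...,2]<.155)
for c in comps(P,m,60): print(rect(c[:,:2]),len(c),c[:,2].max(),np.median(c[:,2]))
cloud('top','t4'); print(state()['tool_pos'])
a=cv2.imread('pics/t4.png')[110:370,50:530]; cv2.imwrite('pics/t4c.png',cv2.resize(a,(800,433),interpolation=3))
"
```

```text
(array([403.2, 532.8]), array([64.9, 53.4]), 4.57) 6901 0.15499796124882115 0.13241738715303336
(array([493.8, 334.5]), array([38.7, 38.9]), 47.38) 2031 0.12107747601245505 0.11837565408326817
[0.49809161 0.33035935 0.26614475]
```

View pics/t4c.png

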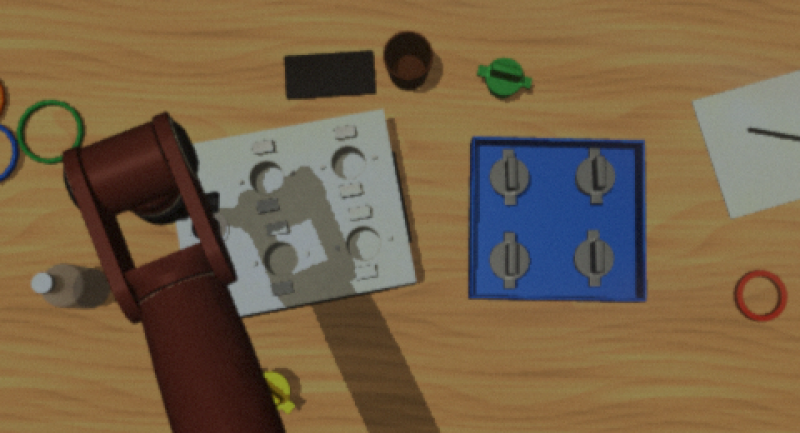

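The knob is home: its head top is at 0.121, as at the start. All four filters stand in the crate at about (510,175), (595,175), (510,260) and (594,258), and the other things are in their places.

```bash
python3 -c "
from plant import *
print(job_done())"
```

```text
the job is handed in; nothing more can be done
None
```

The job is done and handed in at about 55 s of the 210 s allowed; no verdict was reported. I pulled the knob out, with its head top going from 0.121 to 0.146 m. Then I turned each of the four filters about 57° counter-clockwise past the extractor's x axis, lifted it out and stood it upright in the blue crate. Last, I pushed the knob home with the shut fingertips.

**Last checks:**
- **Knob:** its head top is back at 0.121 m, the same as at the start.
- **Wells and crate:** the final top picture shows all four wells empty and the four filters standing in the crate, which was not knocked in any measurement.
- **Other things on the desk:** the phone, pen pot, bottle, ring and green look-alike looked unmoved. The arm partly hid the yellow one in that picture, but I never worked near it.
- **Forces:** the highest I saw was 13 N, while pushing the knob home.

**What did not go cleanly:**
- **Knob grip:** the first grip on the knob was off-centre, so I opened the gripper and gripped again.
- **Tool tilt:** the tool axis drifted up to about 0.09 rad from vertical. I could only partly correct this, but it did no visible harm.

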